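Open the slide gate of the square parts hopper

TASK

Let the wire-wound coil drop out of the square-mouthed parts hopper: draw its slide gate straight out by the black grip until it reaches its end stop, and leave it fully out. Leave the round-mouthed hopper's gate shut.

Things in the scene. Friction and masses are not known exactly. Their poses are not given: they have to be found in the camera images.
- square_hopper: metal parts hopper fixed to the bench, SQUARE flared mouth 132 mm across, rim 152 mm high; foot 130 x 116 mm. Its slide gate under the throat carries the coil, over a catch bay. Origin: centre of the foot's underside, on the bench; x points to the back, z up; the gate draws out along -x. A second hopper, same gate and grip but ROUND mouth, stands beside it; they may have changed places
- square_gate_grip (a point): point to pinch on the upright black grip of the square hopper's gate, 101 mm above the bench. The grip is a block 16 mm (x) by 22 mm (y), top 116 mm and foot 78 mm above the bench, 100 mm in front of the hopper's centre when shut (about 25 mm clear of the mouth's rim). Axes as the hopper's: drawing out is along -x
- square_gate (a joint): how far the square hopper's gate is drawn out, m: 0 shut, 0.090 at the end stop. It starts within 6 mm of shut, slides with about 2.5 N of friction and stays where it is left
- round_gate (a joint): the same for the round hopper's gate: must stay shut
- coil_centre (a point): centre of the wire-wound black ring coil, 56 mm across and 16 mm thick, that lies on the square hopper's gate (centre 80 mm above the bench) and falls by itself into the catch bay (floor 10 mm above the bench) when the gate is out
Things that resemble listed ones, but are neither listed nor needed, are in the scene too. Of the things that look like the part that bears coil_centre, the largest one is meant.

How it is judged (in metres and radians):
At the end, for the whole second after the job is handed in: The square hopper's gate is drawn out to its end stop at 90 mm (at least 78 mm out), the coil lies in the catch bay under it, and the round hopper's gate is still shut (within 12 mm) (value of joint square_gate above 0.078 m and height (world z) of coil_centre below 0.05 m and horizontal distance between coil_centre and square_hopper below 0.04 m and value of joint round_gate below 0.012 m); the robot touches nothing.
It fails at once if the round hopper's gate was drawn open by more than 20 mm (value of joint round_gate above 0.02 m).
It also fails if it takes over 35 s, if anything falls off the work surface, if the arm or the gripper's body presses on something with over 40 N, if the wrist force passes 120 N, or if a joint passes its speed limit or range.

ROBOT

A 6-joint arm with a two-finger parallel gripper is mounted at the origin on a cart in front of the work surface, level with it; the furniture and walls round the work are solid. World frame = base frame: x ahead of the robot, y to its left, z up, the work surface at z = 0. Lengths are in mm, angles in rad, forces in N, time in s.
With the tool pointing down it reaches from about 275 to 1000 mm from the base axis. Payload 8.4 kg.
Tool frame: the origin (TCP) lies on the centre line of the jaws, within the pads' length; the fingertips stand 17 mm ahead of it and the grasp point (between the pads) lies 2 mm behind it (r.tcp_to_tips is the z of the fingertips in the tool frame, in mm); z points along the fingers, y is the direction in which the jaws open and shut (so a half turn about z gives the same grasp; the last joint's range is limited). The gripper opens to 85 mm and grips with 20 to 120 N. Pads are 22 mm wide; open, the fingers measure 114 mm over their backs; the gripper's body (76 mm by 85 mm) begins 54 mm behind the grasp point. The pads swing forward as they close: fully open they stand 13 mm farther back than shut.
Start: joints at [1.103, 0.353, 1.633, -0, 1.155, -0.002], TCP at [280.71, 558.417, 248.281] pointing down, gripper open.
Joint ranges: [-2.63, 2.63], [-0.92, 2.1], [0.06, 2.66], [-1.3, 4.44], [0, 2.69], [-3.02, 3.02]. Speed limits (rad/s): [2.22, 2.22, 2.79, 3.14, 3.14, 3.14].

INTERFACE

Orientations are given as [roll, pitch, yaw] about the fixed x, y, z axes, in that order (R = Rz(yaw) Ry(pitch) Rx(roll)).
In Python, from rig import r, cams, job gives the robot as it stands.
- The arm moves only by the tool drive_tool, never from a script. Its argument "deltas" is a list of rows, each a list of 4 numbers: the shift along the tool's x, y, z in cm, then the turn about the tool's z in rad. In form: [[x, y, z, roll], ...]. A call has 1 to 12 rows; each row shifts and turns the commanded pose from where the row before left it, along the tool's axes as they then stand; what a row does not reach is not made up. A row lasts 1/12 s, in which the tool goes at most 41.7 mm and 7.16 degrees, less where a joint would pass 70% of its speed; a pose out of reach is approached as far as the arm can. A call with a gripper value outside its range is refused whole. "jaw" is the closure, from 0 (fully open) to 1 (shut), set as the call begins (left out, the last holds). The fingers move at their own pace and stop on an object; "force" is the grip in N (left out, the last holds). Time passes only in rows, so rows that do not move let the fingers close. It gives the time, the measured TCP pose, the force and the opening at its end, in the units of the state.
- r.sense(): the state, without advancing time (a new reading comes with each control period).
- cams.grab_frame(name): name is "scene" or "top"; returns (picture, depth): 384x512x3 uint8, red, green, blue; 384x512 float32, mm along the optical axis (not along the pixel's ray), 0 where there is no reading.
- cams.camera_params(name): a dict with "fx", "fy", "cx", "cy" (pixels), "R" (3x3) and "t" (3): a world point X has camera coordinates R X + t. Camera axes: x right, y down, z forward; pixel columns grow to the right and rows downward; lengths in mm; the calibration is good to about 2 mm. A picture is of the moment at which its call begins. camera_params takes no time and is no camera call.
- job.sign_off(): hands the job in, once; it reports no verdict.
The state is a dict: "clock": time; "qpos": joint angles; "qvel": joint speeds; "joint_efforts": joint torques, N m; "eef_pos": TCP position; "tcp_rot": TCP orientation; "contact_force": force on the tool from outside, world axes, zero at the start; "wrist_torque": the same for the moment, N m; "opening": opening from 0.0 (shut) to 1.0 (fully open).
Only numpy, scipy, OpenCV 4.12 (cv2) and the standard library are available. Lean on these libraries where they do the work, as an engineer would, in place of code of your own. Each camera call takes 0.05 s, during which the arm holds its last target. There are 200 camera calls.

## Working session

There is one attempt and no reset: what is moved stays moved. The work goes in short steps, Python scripts to look and compute and a tool call to move; the robot and the scene stay as the last step left them, time stands still between calls to the robot, and variables do not carry over. Pictures are saved under pics/ and viewed, about 8 in all and at most 12, crops included, and the job is handed in when it is done.

Besides the shell and the picture viewer there is one more tool, called after "Request:" in YAML: its name, and indented under it one key for each argument. drive_tool: Moves the arm, as the interface text tells. Its arguments: {"type":"object","properties":{"deltas":{"type":"array"},"jaw":{"type":"number"},"force":{"type":"number"}},"required":["deltas"]}

```bash
mkdir -p pics; python3 - <<'E'
from rig import r,cams
import cv2,numpy as np
for n in("top","scene"):
    p,d=cams.grab_frame(n); cv2.imwrite(f"pics/{n}0.png",p[:,:,::-1]); np.savez(f"pics/{n}0.npz",p=p,d=d)
    c=cams.camera_params(n); print(n,c['fx'],c['cx'],c['cy'],np.round(c['R'],3).tolist(),np.round(c['t'],1).tolist())
print(r.sense())
E
```

```text
top 475.525877742409 248.15833688900474 187.82402861193845 [[0.021, -1.0, 0.005], [-0.993, -0.021, -0.113], [0.113, -0.002, -0.994]] [111.7, 602.8, 1038.6]
scene 410.52454196507927 255.2667172090048 194.5733691323622 [[0.854, -0.52, 0.018], [-0.264, -0.464, -0.845], [0.448, 0.717, -0.534]] [-440.2, 285.6, 555.3]
{'clock': 0.1, 'qpos': array([ 1.10262479e+00,  3.53612396e-01,  1.63406883e+00,  1.64395961e-05,
        1.15521248e+00, -2.40676052e-03]), 'qvel': array([ 0.00056946, -0.00019352, -0.003056  , -0.00097095,  0.0009529 ,
        0.00162854]), 'joint_efforts': array([ 3.49127440e-04, -6.06364489e+01, -3.42814887e+01,  9.11213010e-05,
        4.06639781e-03,  4.69878967e-05]), 'eef_pos': array([280.50256784, 558.05203568, 247.61193771]), 'tcp_rot': array([-3.14029163e+00, -1.81629125e-05,  2.67582122e+00]), 'contact_force': array([ 0.27218403,  0.0352497 , -0.30870599]), 'wrist_torque': array([-0.05027208, -0.01490325, -0.06653067]), 'opening': 1.0003078767930078}
```

View pics/top0.png

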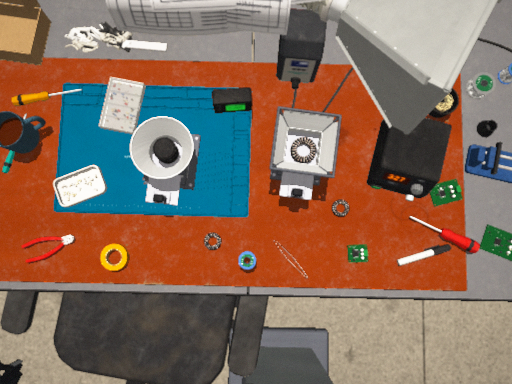

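View pics/scene0.png

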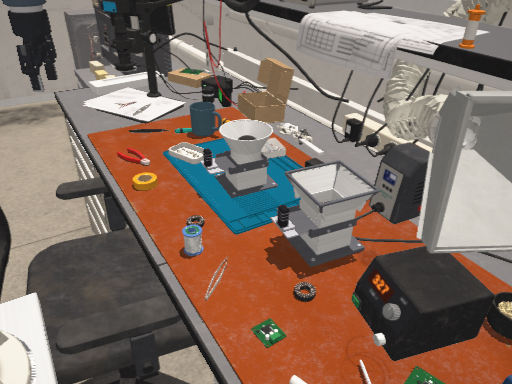

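The top view shows the square mouth at (305,145) with a coil in it at (303,150) and its grip near (297,190). The round mouth is at (162,148) with its grip near (160,197). There are small ring decoys at (341,208) and (213,242). The square hopper is the right-hand one. I'll measure it and confirm in a crop.

```bash
cat > h.py <<'E'
import numpy as np,cv2
from rig import r,cams
def world(n,u,v,d):
    c=cams.camera_params(n);R=np.array(c['R']);t=np.array(c['t'])
    X=np.stack([(u-c['cx'])/c['fx']*d,(v-c['cy'])/c['fy']*d,d*np.ones_like(u)],-1)
    return (X-t)@R
def cloud(n,d):
    v,u=np.mgrid[:384,:512].astype(float); return world(n,u,v,d.astype(float))
E
python3 - <<'E'
from h import *
for n in("top","scene"):
    z=np.load(f"pics/{n}0.npz");P=cloud(n,z['d'])
    np.save(f"pics/{n}P.npy",P)
    c=cams.camera_params(n);print(n,'cam',-np.array(c['R']).T@c['t'])
P=np.load("pics/topP.npy");p=np.load("pics/top0.npz")['p'];d=np.load("pics/top0.npz")['d']
for v in range(182,204,2): print(v,[f"{p[v,u].mean():.0f}/{P[v,u,2]:.0f}" for u in range(280,318,2)])
# rim of square
m=((P[...,2]>140)&(P[...,2]<165)&(d>0)).astype(np.uint8); m[:,:255]=0;m[:,355:]=0;m[:95]=0;m[210:]=0
cs,_=cv2.findContours(m,0,2)
for c in cs:
    if cv2.contourArea(c)>30:
        q=P[m>0][:,:2].astype(np.float32); print(cv2.boundingRect(c), cv2.minAreaRect(q))
for (u,v) in [(300,40),(400,80),(305,50),(420,30)]: print(u,v,P[v,u])
a=cv2.resize(p[95:215,255:355,::-1],None,fx=4,fy=4,interpolation=cv2.INTER_CUBIC)
s=np.load("pics/scene0.npz")['p']
b=cv2.resize(s[155:275,265:385,::-1],(480,480),interpolation=cv2.INTER_CUBIC)[:,:400]
cv2.imwrite("pics/c1.png",np.hstack([a,b]))
E
```

```text
top cam [ 478.56460186  126.85074051 1099.75047021]
scene cam [ 202.60761873 -494.48500943  546.01390542]
182 ['68/0', '128/76', '128/74', '130/71', '127/71', '128/70', '125/67', '125/70', '128/75', '128/72', '127/70', '126/69', '119/73', '126/70', '126/71', '129/71', '116/71', '60/2', '75/6']
184 ['91/-1', '124/68', '132/68', '129/69', '142/70', '118/79', '109/74', '119/68', '129/68', '125/71', '130/72', '126/71', '126/74', '127/72', '128/72', '132/69', '109/69', '49/4', '49/8']
186 ['189/-3', '247/70', '247/71', '247/73', '231/69', '246/78', '246/77', '245/78', '245/78', '235/75', '229/76', '223/81', '184/78', '127/71', '126/74', '128/69', '111/71', '48/-1', '47/-1']
188 ['191/72', '247/73', '248/72', '247/70', '224/72', '245/76', '186/92', '144/113', '163/117', '177/116', '207/113', '239/75', '235/73', '241/72', '231/68', '127/72', '97/66', '41/-1', '44/2']
190 ['223/74', '247/73', '248/69', '247/73', '224/78', '240/78', '75/100', '52/114', '57/112', '53/112', '45/117', '95/113', '236/76', '244/72', '245/73', '244/71', '149/70', '42/0', '46/1']
192 ['249/71', '247/70', '248/72', '
[... 666 characters left out ...]
48/73', '232/67', '45/-3', '43/-4', '48/-3']
200 ['49/-4', '39/-2', '47/3', '46/-3', '46/-1', '48/2', '48/-2', '51/-1', '47/-4', '47/-2', '43/2', '45/-2', '44/-1', '46/-3', '67/-2', '103/-3', '87/-2', '77/-0', '80/0']
202 ['44/1', '46/2', '44/-2', '41/3', '47/2', '47/0', '46/1', '46/1', '45/-3', '47/-5', '43/-6', '43/2', '42/-1', '41/2', '62/-1', '84/2', '97/2', '96/-1', '90/-0']
(270, 106, 72, 72) ((685.4918212890625, 9.510887145996094), (133.2125701904297, 133.78097534179688), 83.36908721923828)
300 40 [900.13854225  23.06228913 148.5951668 ]
400 80 [ 769.76698897 -140.05132166  284.95841722]
305 50 [883.85034414  10.96524028 136.2029329 ]
420 30 [ 837.81044135 -157.19354868  339.13124425]
```

View pics/c1.png

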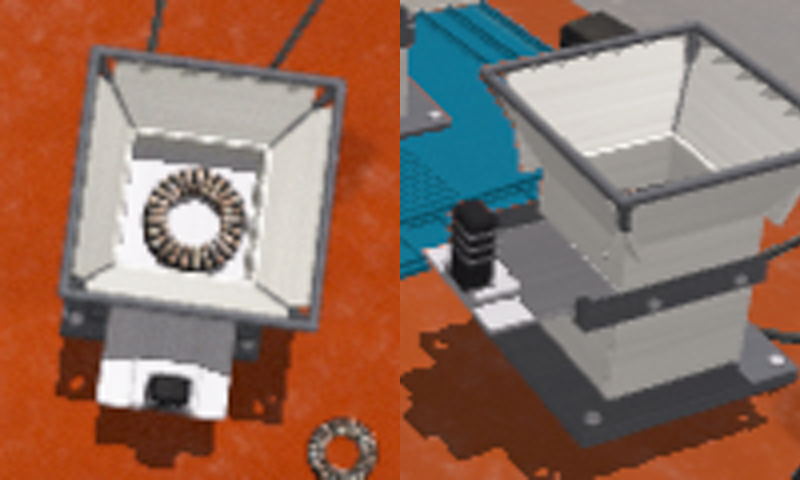

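The crop confirms it: a square mouth with the large coil on its gate, and the black upright grip at about (297,192) in the top view. Next I'll compute the grip pose and the heights of anything in the path.

```bash
python3 - <<'E'
from h import *
from scipy.spatial.transform import Rotation as Ro
P=np.load("pics/topP.npy");p=np.load("pics/top0.npz")['p']
def plane(n,u,v,z):
    c=cams.camera_params(n);R=np.array(c['R']);C=-R.T@c['t']
    w=R.T@[(u-c['cx'])/c['fx'],(v-c['cy'])/c['fy'],1]; return C+w*(z-C[2])/w[2]
m=(P[...,2]>104)&(P[...,2]<125);m[:184]=0;m[200:]=0;m[:,:285]=0;m[:,308:]=0
v,u=np.nonzero(m);print('pix',u.min(),u.max(),v.min(),v.max(),'pts',np.median(P[m],0),P[m].min(0),P[m].max(0))
print('top ray',plane('top',(u.min()+u.max())/2,(v.min()+v.max())/2-.5,116))
# rim yaw by colour: rim corner pixels from crop
cr=[(95,50),(344,80),(313,328),(62,296)]
W=np.array([plane('top',255+a/4-.4,95+b/4-.4,152) for a,b in cr]);print(W.round(1),W.mean(0))
e=W[0]+W[1]-W[2]-W[3];print('yaw',np.arctan2(e[1],e[0])); e=W[0]+W[3]-W[1]-W[2];print('yaw',np.arctan2(e[1],e[0])-np.pi/2)
s=np.load("pics/sceneP.npy");sp=np.load("pics/scene0.npz")['p']
g=(sp.max(2)<80)&(s[...,2]>90)&(s[...,2]<125)&(np.hypot(s[...,0]-590,s[...,1]-20)<40)
print('scene grip',np.median(s[g],0),g.sum())
# tall things near the path
for A in(P,s):
    f=A.reshape(-1,3);k=(f[:,2]>170)&(f[:,0]>250)&(f[:,0]<800)&(f[:,1]>-150)&(f[:,1]<560)
    if k.any(): print(k.sum(),f[k].min(0),f[k].max(0))
st=r.sense();M=Ro.from_euler('xyz',st['tcp_rot']).as_matrix();print(st['eef_pos'],M.round(3))
E
```

```text
pix 292 303 188 196 pts [584.81266099  22.72859362 114.30537466] [576.85427758   9.69427899 104.12732424] [593.7187133   32.53490271 118.5806936 ]
top ray [585.39922217  21.8719121  116.        ]
[[754.3  66.5 152. ]
 [741.4 -60.9 152. ]
 [613.2 -45.2 152. ]
 [626.7  81.4 152. ]] [683.91563192  10.44297205 152.        ]
yaw -0.11912910398200816
yaw -0.10368251856703736
scene grip [582.51099821  13.82480148 108.06765503] 158
2737 [ 250.0581422  -149.98920682  170.15818264] [ 799.99628736  520.89962869 1099.75047021]
2460 [ 250.04070644 -149.94004789  170.9492484 ] [799.85903607 559.97651375 428.04597632]
[280.50256784 558.05203568 247.61193771] [[-0.893  0.449 -0.001]
 [ 0.449  0.893 -0.001]
 [ 0.    -0.001 -1.   ]]
```

Request:
drive_tool:
  deltas:
    - [-1,-0.7,0,0]
    - [-2.2,-1.5,0,0]
    - [-2.2,-1.5,0,0]
    - [-2.2,-1.5,0,0]
    - [-2.2,-1.5,0,0]
    - [-2.2,-1.5,0,0]
    - [-2.2,-1.5,0,0]
    - [-2.2,-1.5,0,0]
    - [-2.2,-1.5,0,0]
    - [-2.2,-1.5,0,0]
    - [-2.2,-1.5,0,0]
    - [-2.2,-1.5,0,0]
  jaw: 0

```text
clock: 1.1
eef_pos: [428.8, 289.5, 248.1]
tcp_rot: [-3.141, -0.0, 2.676]
contact_force: [0.4, -0.0, -0.9]
opening: 0.999
```

Request:
drive_tool:
  deltas:
    - [-2.2,-1.5,0,0]
    - [-2.2,-1.5,0,0]
    - [-2.2,-1.5,0,0]
    - [-2.2,-1.5,0,0]
    - [-2.2,-1.5,0,0]
    - [-2.2,-1.5,0,0]
    - [-2.2,-1.5,0,0]
    - [-2.2,-1.5,0,0]
    - [0,0,0,-0.118]
    - [0,0,0,-0.118]
    - [0,0,0,-0.118]
    - [0,0,0,0]

```text
clock: 2.1
eef_pos: [531.5, 104.3, 248.0]
tcp_rot: [-3.141, -0.001, 3.034]
contact_force: [0.4, -0.0, -0.3]
opening: 1.0
```

```bash
cat > go.py <<'E'
from h import *
from scipy.spatial.transform import Rotation as Ro
import sys
st=r.sense();M=Ro.from_euler('xyz',st['tcp_rot']).as_matrix()
print(st['clock'],st['eef_pos'],st['tcp_rot'],st['contact_force'],st['opening'])
print('turn', -(np.pi-0.112-st['tcp_rot'][2]))
print('tool delta cm',M.T@(np.array([585.3,21.8,104])-st['eef_pos'])/10)
E
python3 go.py
```

```text
2.1 [531.52437762 104.2657182  248.04797119] [-3.14118392e+00 -5.55810195e-04  3.03448323e+00] [ 0.35844728 -0.02009756 -0.30103002] 1.0001189019760386
turn 0.00489057812611593
tool delta cm [-6.23634784 -7.61853911 14.40444827]
```

Request:
drive_tool:
  deltas:
    - [-2.1,-2.5,0,0]
    - [-2.1,-2.5,0,0]
    - [-2.0,-2.6,0,0]
    - [0,0,1.5,0]
    - [0,0,2,0]
    - [0,0,2,0]
    - [0,0,2,0]
    - [0,0,2,0]
    - [0,0,0.5,0]
    - [0,0,0,0]
    - [0,0,0,0]

```text
clock: 3.02
eef_pos: [585.2, 22.7, 148.8]
tcp_rot: [-3.142, 0.0, 3.028]
contact_force: [0.4, -0.5, -0.4]
opening: 0.999
```

```bash
python3 go.py; python3 - <<'E'
from h import *
s,d=cams.grab_frame("scene");t,_=cams.grab_frame("top")
b=cv2.resize(s[130:270,230:380,::-1],(400,373));a=cv2.resize(t[95:235,235:385,::-1],(400,373))
cv2.imwrite("pics/c2.png",np.hstack([a,b]))
E
```

```text
3.0167 [585.21174717  22.74665186 148.80034451] [-3.14154401e+00  7.15803621e-05  3.02818062e+00] [ 0.37666724 -0.49805585 -0.42179825] 0.9987457016028457
turn -0.0014120288026413519
tool delta cm [-0.01916108 -0.09284037  4.48004035]
```

View pics/c2.png

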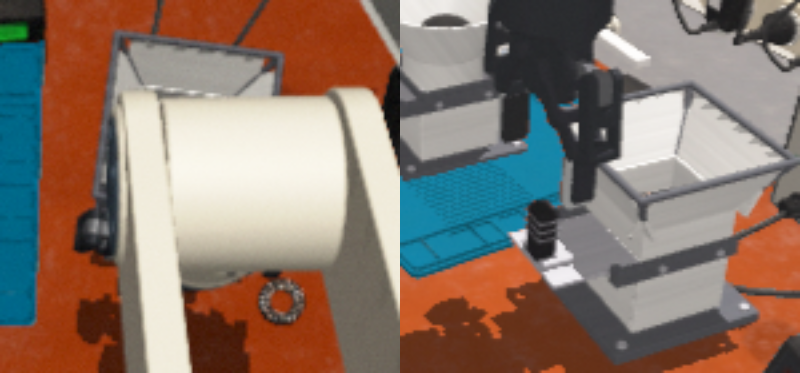

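The crop shows the open fingers straddling the line above the grip (540,225) in the right half, clear of the rim. I'll descend and pinch.

Request:
drive_tool:
  deltas:
    - [0,-0.1,0.8,0]
    - [0,0,1,0]
    - [0,0,1,0]
    - [0,0,1,0]
    - [0,0,0.6,0]
    - [0,0,0,0]
    - [0,0,0,0]

```text
clock: 3.7
eef_pos: [584.6, 21.9, 103.6]
tcp_rot: [-3.141, -0.001, 3.03]
contact_force: [0.3, 0.7, -0.3]
opening: 0.999
```

Request:
drive_tool:
  deltas:
    - [0,0,0,0]
    - [0,0,0,0]
    - [0,0,0,0]
    - [0,0,0,0]
    - [0,0,0,0]
    - [0,0,0,0]
    - [0,0,0,0]
    - [0,0,0,0]
    - [0,0,0,0]
    - [0,0,0,0]
  jaw: 1
  force: 40

```text
clock: 4.53
eef_pos: [585.1, 21.3, 104.7]
tcp_rot: [-3.141, 0.0, 3.03]
contact_force: [-0.7, -6.1, 5.2]
opening: 0.245
```

Request:
drive_tool:
  deltas:
    - [0.4,0,0,0]
    - [0.7,0,0,0]
    - [0.8,0,0,0]
    - [0.8,0,0,0]
    - [0.8,0,0,0]
    - [0.8,0,0,0]
    - [0.8,0,0,0]
    - [0.8,0,0,0]
    - [0.8,0,0,0]
    - [0.7,0,0,0]
    - [0.4,0,0,0]
    - [0,0,0,0]

```text
clock: 5.53
eef_pos: [507.2, 30.3, 104.7]
tcp_rot: [-3.141, 0.0, 3.03]
contact_force: [-1.9, -4.2, 5.9]
opening: 0.249
```

Request:
drive_tool:
  deltas:
    - [0.2,0,0,0]
    - [0.2,0,0,0]
    - [0.2,0,0,0]
    - [0,0,0,0]
    - [0,0,0,0]

```text
clock: 5.95
eef_pos: [502.1, 30.9, 104.7]
tcp_rot: [-3.141, 0.001, 3.03]
contact_force: [0.3, -5.0, 5.0]
opening: 0.247
```

Request:
drive_tool:
  deltas:
    - [0.2,0,0,0]
    - [0.2,0,0,0]
    - [0.2,0,0,0]
    - [0,0,0,0]
    - [0,0,0,0]

```text
clock: 6.37
eef_pos: [496.2, 31.6, 104.7]
tcp_rot: [-3.141, 0.001, 3.03]
contact_force: [0.1, -5.9, 5.7]
opening: 0.247
```

```bash
python3 go.py; python3 - <<'E'
from h import *
s,d=cams.grab_frame("scene");t,_=cams.grab_frame("top")
b=cv2.resize(s[130:270,230:380,::-1],(400,373));a=cv2.resize(t[95:235,235:385,::-1],(400,373))
cv2.imwrite("pics/c3.png",np.hstack([a,b]))
E
```

```text
6.3667 [496.16865066  31.60248604 104.68275935] [-3.14130500e+00  1.07363342e-03  3.02987669e+00] [ 0.11656192 -5.85765463  5.72921098] 0.24745677606163985
turn 0.0002840349803796549
tool delta cm [-8.96677606  0.01955397  0.07789739]
```

View pics/c3.png

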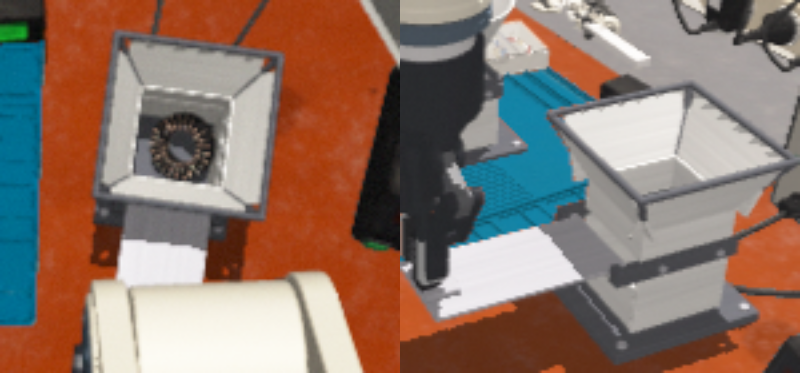

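The gate moved with the grip, about 89 mm of tool travel. The coil, at (180,145) in the left half, looks darker and lower. I'll feel for the end stop with a small pull.

Request:
drive_tool:
  deltas:
    - [0.15,0,0,0]
    - [0.15,0,0,0]
    - [0.1,0,0,0]
    - [0,0,0,0]
    - [0,0,0,0]

```text
clock: 6.88
eef_pos: [495.6, 31.7, 104.8]
tcp_rot: [3.142, 0.008, 3.03]
contact_force: [13.9, -8.6, -11.0]
opening: 0.247
```

```bash
python3 - <<'E'
from h import *
t,d=cams.grab_frame("top");P=cloud("top",d)
# throat interior: dark coil pixels
v,u=np.mgrid[:384,:512];m=(u>285)&(u<324)&(v>125)&(v<170)&(P[...,2]<60)&(d>0)&(t.max(2)<110)
print(m.sum(),np.median(P[m],0),np.percentile(P[m],[10,90],axis=0))
E
python3 go.py
```

```text
594 [696.98049888   2.76298962  26.70010296] [[670.73723586 -19.76356078   8.02559443]
 [714.96082579  26.61583865  48.43774193]]
6.9333 [495.57730266  31.7188672  104.79750116] [3.14155012 0.00767726 3.03021693] [ 14.11948068  -8.51225808 -10.33638233] 0.248679864121576
turn 0.0006242731956045411
tool delta cm [-9.02604431  0.01148092  0.14904964]
```

The end stop is felt: 14 N with no further travel. I'll relax the pull, release and lift.

Request:
drive_tool:
  deltas:
    - [-0.3,0,0,0]
    - [0,0,0,0]

```text
clock: 7.1
eef_pos: [495.9, 31.6, 104.7]
tcp_rot: [-3.141, 0.002, 3.03]
contact_force: [1.7, -4.8, 4.3]
opening: 0.251
```

Request:
drive_tool:
  deltas:
    - [0,0,0,0]
    - [0,0,0,0]
    - [0,0,0,0]
    - [0,0,0,0]
    - [0,0,0,0]
    - [0,0,0,0]
    - [0,0,0,0]
    - [0,0,0,0]
  jaw: 0

```text
clock: 7.77
eef_pos: [494.5, 32.1, 104.3]
tcp_rot: [3.142, -0.0, 3.03]
contact_force: [-0.1, 0.4, 0.1]
opening: 0.996
```

Request:
drive_tool:
  deltas:
    - [0,0,-0.8,0]
    - [0,0,-1.5,0]
    - [0,0,-2,0]
    - [0,0,-2,0]
    - [0,0,-2,0]
    - [0,0,-2,0]
    - [2,3.5,-1,0]
    - [2,3.5,0,0]
    - [2,3.5,0,0]
    - [2,3,0,0]
    - [0,0,0,0]
    - [0,0,0,0]

```text
clock: 8.77
eef_pos: [429.3, 176.5, 217.9]
tcp_rot: [3.141, 0.0, 3.033]
contact_force: [0.9, 0.2, 0.3]
opening: 0.997
```

```bash
python3 go.py; python3 - <<'E'
from h import *
t,d=cams.grab_frame("top");P=cloud("top",d);s,_=cams.grab_frame("scene")
v,u=np.mgrid[:384,:512];m=(u>285)&(u<324)&(v>125)&(v<172)&(P[...,2]<40)&(d>0)&(t.max(2)<110)
print('coil',m.sum(),np.median(P[m],0))
# grip top of each gate: black pixels at z 105..122
for lo,hi in((130,200),(270,330)):
    k=(u>lo)&(u<hi)&(v>175)&(v<270)&(P[...,2]>104)&(P[...,2]<124)&(t.max(2)<90)
    print('grip',k.sum(),np.median(P[k],0) if k.any() else None)
a=cv2.resize(t[95:255,120:380,::-1],(650,400));b=cv2.resize(s[100:280,170:400,::-1],(256,200))
cv2.imwrite("pics/c4.png",cv2.vconcat([a,cv2.copyMakeBorder(b,0,0,0,394,0)]))
E
```

```text
8.7667 [429.34191393 176.52452212 217.92479132] [3.14133299e+00 4.89721076e-04 3.03346729e+00] [0.86453948 0.20225283 0.32706663] 0.997267346324577
turn 0.003874636439075818
tool delta cm [-17.16885679 -13.7020367   11.39733088]
coil 478 [694.84864162  11.11172548  18.95698663]
grip 73 [565.60948917 311.22512605 114.67369747]
grip 68 [495.23547051  33.20316207 114.47071535]
```

View pics/c4.png

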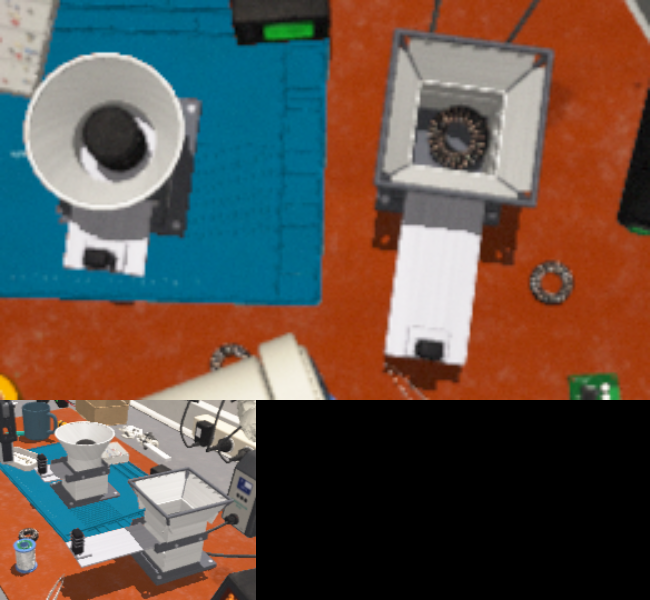

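The gate is fully out, with the grip at x=495 (about 90 mm drawn). The coil lies at the bottom of the throat at (458,138), and the round gate is unmoved. I'll do one last check of the coil's position, then hand in.

```bash
python3 - <<'E'
from h import *
from rig import job
for z in(18,26):
    c=cams.camera_params("top");R=np.array(c['R']);C=-R.T@c['t'];w=R.T@[(303.2-c['cx'])/c['fx'],(150.2-c['cy'])/c['fy'],1]
    X=C+w*(z-C[2])/w[2];print(X,np.hypot(X[0]-684.5,X[1]-10))
P=np.load("pics/topP.npy");t=np.load("pics/top0.npz")['p'];v,u=np.mgrid[:384,:512]
k=(u>130)&(u<200)&(v>175)&(v<270)&(P[...,2]>104)&(P[...,2]<124)&(t.max(2)<90);print('round grip at start',np.median(P[k],0))
print(job.sign_off() if np.hypot(X[0]-684.5,X[1]-10)<38 else 'hold')
E
```

```text
[692.33790362  -0.88078693  18.        ] 13.40985672974091
[6.90756960e+02 6.38414687e-02 2.60000000e+01] 11.742095037690408
round grip at start [565.72728804 310.03075409 114.7454127 ]
the job is handed in; nothing more can be done
None
```

I drew the square hopper's gate straight out by its black grip to the end stop, released it, backed the arm clear and handed the job in at about 9 s. The hand-in gives no verdict, so these are my own last checks:

- **Gate:** the grip moved about 90 mm. The end stop showed as roughly 14 N with no further travel. After I let go, the grip still measured x ≈ 495 mm, against about 585 mm at the start.
- **Coil:** it lies in the catch bay at z ≈ 19 mm, about 13 mm from the hopper's centre.
- **Round gate:** its grip is within about 1 mm of where it started, which is within measurement noise.
- **Robot:** the gripper is open and well clear, touching nothing in the last pictures.

One measurement disagreed. The scene camera's rough depth reading of the grip at the start was about 8 mm off the top camera's in y. I used the top camera's value, and the pinch came out right, with the jaws stopping at about 21 mm on a 22 mm grip.

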